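# Clamp a shaft in the locking-plier fixture

## Task

The bench-mounted locking pliers beside the V-cradles are shut and empty: pull the release lever at the end of their handle so that they spring open. Take the thicker of the two shafts from the grey storage rack and lay it in both V-cradles of the fixture, centred on them with one end between the open jaws, then squeeze the two handles together until they lock over centre and the jaws hold the shaft. Leave the thinner shaft in the rack.

Things in the scene. Friction and masses are not known exactly. Their poses are not given: they have to be found in the camera images.
- clamp_base: Fixture fixed to the worktop: dark steel base plate 90 x 305 x 10 mm thick, from x -45 to 45, y -230 to 75 mm in its frame, with two V-cradles and, at its -y side, locking pliers lying flat, jaws toward the cradles, handles along -y, all at z 43 to 67 mm. Origin at worktop height under the middle between the cradles; y along the line of the cradles, z up. Pliers' pivot at (-13, -122) mm.
- cradle_axis (a point): Middle of the shaft's seat, 55 mm above the fixture's origin; axes as the fixture's: a 22 mm shaft lying in the cradles has its axis through here along y. Aluminium V-cradles, 20 mm thick, 52 wide, stand centred 50 mm to either side along y; faces at 45 degrees, mouth 38 mm wide, tops 4 mm above this point. Between them it is free down to the base plate, 45 mm below.
- jaw_mouth (a point): Point midway along the steel jaws, on the shaft's line, at (0, -85, 55) mm in the fixture's frame (a centred shaft ends 5 mm farther on, and the head is closed 32 mm farther on). The jaws are 34 mm long along y. The fixed jaw's face is 12 mm to its +x side; the moving jaw on the -x side stands 3 to 9 mm clear of a 22 mm shaft when open. Jaw tops are 4 mm above this point.
- squeeze_point (a point): Point midway between the two handles when shut, at (0, -188, 55) mm in the fixture's frame, axes as the fixture's; the handles run along y and are gripped at this height (tops 9 mm above, base plate 45 mm below). Shut, their outer faces lie 21 mm to either side along x; open, the moving handle's outer face is 36 mm to the -x side here. The fixed handle (+x) ends 28 mm farther along -y.
- handle (a joint): Angle of the moving handle, rad: 0 shut and locked, 0.22 fully open. It opens to the fixture's -x side about the pivot at (-13, -122) mm. An over-centre spring with dead centre at 0.08 drives it to 0 below that and to 0.22 above. Squeezing it shut takes about 18 N at the squeeze point at first, falling to nothing at dead centre.
- jaw: The moving steel jaw, driven by the handle; on the shaft it presses with about 8 N through a sprung pad. Its origin lies on its pivot, at (-13, -122, 55) mm in the fixture's frame.
- lever (a joint): Angle of the release lever from the moving handle, rad: 0 at rest in line with it (a light spring returns it), 0.4 at its stop. It is pulled to the fixture's -x side, away from the fixed handle; pulled to its stop (about 2 N, 18 mm at the paddle) and on (about 6 N, 10 to 15 mm more), it takes the handle through dead centre and the handle springs open by itself.
- lever_paddle (a point): Middle of the release lever's flat upright paddle, 8 mm thick (x), 36 long (y), 24 high (z); axes the lever's. Hinged 46 mm away (+y) at the moving handle's end. Shut, it stands at (-13, -254, 55) mm in the fixture's frame, beyond the ends of both handles and of the base plate, with nothing standing on either side of it.
- thick_shaft: The plain steel shaft to be clamped: 22 mm diameter, 180 mm long, 0.25 to 0.5 kg, axis along its own y, origin at its middle. It starts in one of the two places of the rack (which one varies).
- thin_shaft: The other steel shaft, 14 mm diameter, 180 mm long, axis along its own y, origin at its middle. To be left in the rack.
- rack: Grey plastic storage rack, fixed, 122 x 124 x 46 mm; origin at its underside's middle, shafts along its y. Two places, at x -35 and +35 mm, each a pair of 45 degree V notches (14 mm thick, at y -55 and +55 mm); the thick shaft's axis lies at z 46 mm, the thin one's at z 40. Under the shafts' middles it is open to the worktop save two rails, 14 wide, 11 high, along y at x -50 and +50 mm.

How it is judged (in metres and radians):
On the way, in this order (a step that is already met when the one before it is completed fails the run):
1. the release lever is pulled (value of joint lever above 0.25 rad), for 0.02 s.
2. the pliers have sprung open and the lever is back at rest (value of joint handle above 0.15 rad and value of joint lever below 0.1 rad), for 0.2 s.
3. the thick shaft lies in both V-cradles, let go, with its end between the open jaws (value of joint handle above 0.15 rad and x of thick_shaft in the frame of clamp_base between -0.004 and 0.004 m and y of thick_shaft in the frame of clamp_base between -0.016 and 0.016 m and z of thick_shaft in the frame of clamp_base below 0.059 m and angle between the y axis of thick_shaft and the y axis of clamp_base, either way round below 0.06 rad and contact force between the fingers and thick_shaft below 0.1 N), for 0.2 s.
At the end, for the whole second after the job is handed in: Handle locked (below 0.03 rad), moving jaw pressing on the thick shaft (over 2 N), shaft at rest in both V-cradles: along them within 18 mm of centred, across within 5 mm, parallel within 0.06 rad, axis below 60 mm; thin shaft still in its rack place (within 20 mm) (value of joint handle below 0.03 rad and contact force between jaw and thick_shaft above 2 N and x of thick_shaft in the frame of clamp_base between -0.005 and 0.005 m and y of thick_shaft in the frame of clamp_base between -0.018 and 0.018 m and z of thick_shaft in the frame of clamp_base below 0.06 m and angle between the y axis of thick_shaft and the y axis of clamp_base, either way round below 0.06 rad and linear speed of thick_shaft below 0.02 m/s and distance of thin_shaft from where it was at the start of the episode below 0.02 m); the robot touches nothing.
It fails at once if the thin shaft is disturbed in its place in the rack (distance of thin_shaft from where it was at the start of the episode above 0.02 m).
It also fails if it takes over 67 s, if anything falls off the work surface, if the arm or the gripper's body presses on something with over 40 N, if the wrist force passes 120 N, or if a joint passes its speed limit or range.

## Robot

A 6-joint arm with a two-finger parallel gripper is mounted at the origin on a cart in front of the work surface, level with it; the furniture and walls round the work are solid. World frame = base frame: x ahead of the robot, y to its left, z up, the work surface at z = 0. Lengths are in mm, angles in rad, forces in N, time in s.
With the tool pointing down it reaches from about 300 to 775 mm from the base axis. Payload 14.6 kg.
Tool frame: the origin (TCP) lies between the finger pads; the fingertips stand 19 mm ahead of it and the grasp point (between the pads) is the TCP; x points along the fingers, y is the direction in which the jaws open and shut, and the axes are right-handed (so a half turn about x gives the same grasp; the last joint's range is limited). The gripper opens to 94 mm and grips with 3 to 60 N. Pads are 16 mm wide; open, the fingers measure 119 mm over their backs; the gripper's body (75 mm by 177 mm) begins 78 mm behind the grasp point.
Start: joints at [-1.204, 0.3, 1.521, -0, 1.321, -0.067], TCP at [231.169, -499.049, 224.446] pointing down, gripper open.
Joint ranges: [-3.03, 3.03], [-0.79, 2.21], [0.23, 2.52], [-1.04, 4.18], [0, 3.07], [-2.55, 2.55]. Speed limits (rad/s): [2.22, 2.22, 2.57, 3.14, 3.14, 3.14].

## Interface

Orientations are given as [roll, pitch, yaw] about the fixed x, y, z axes, in that order (R = Rz(yaw) Ry(pitch) Rx(roll)).
In Python, from station import get_obs, read_camera, hand_in gives the robot as it stands. The module is installed in compiled form; this text tells all that it offers.
- The arm moves only by the tool step_arm, never from a script. Its argument "plan" is a list of rows, each a list of 6 numbers: the shift along the tool's x, y, z in mm, then the turn, a rotation vector about the tool's x, y, z in rad. A call has 1 to 20 rows; each row shifts and turns the commanded pose from where the row before left it, along the tool's axes as they then stand; what a row does not reach is not made up. A row lasts 1/10 s, in which the tool goes at most 50 mm and 8.59 degrees, less where a joint would pass 70% of its speed; a pose out of reach is approached as far as the arm can. A call with a gripper value outside its range is refused whole. "jaw" is the opening, from 0 (shut) to 1 (fully open), set as the call begins (left out, the last holds). The fingers move at their own pace and stop on an object; the grip force is fixed at half the most. Time passes only in rows, so rows that do not move let the fingers close. It gives the time, the measured TCP pose, the force and the opening at its end, in the units of the state.
- get_obs(): the state, without advancing time (a new reading comes with each control period).
- read_camera(name): name is "scene" or "top" or "wrist"; returns a dict with "img" (384x512x3 uint8, red, green, blue), "fx", "fy", "cx", "cy" (pixels), "k1" (the pictures are not rectified: a ray, as slopes to the right and down, at radius r is drawn at 1 + k1 r^2 times it, then the intrinsics apply), "world_to_cam" (4x4, takes a point from world to camera coordinates). Camera axes: x right, y down, z forward; pixel columns grow to the right and rows downward; lengths in mm; the calibration is good to about 2 mm. A picture is of the moment at which its call begins. There is no depth.
- hand_in(): hands the job in, once; it reports no verdict.
The state is a dict: "clock": time; "q": joint angles; "qvel": joint speeds; "effort": joint torques, N m; "ee_pos": TCP position; "eef_rot": TCP orientation; "force": force on the tool from outside, world axes, zero at the start; "moment": the same for the moment, N m; "finger_gap": opening from 0.0 (shut) to 1.0 (fully open).
Only numpy, scipy, OpenCV 4.12 (cv2) and the standard library are available. Lean on these libraries where they do the work, as an engineer would, in place of code of your own. Each camera call takes 0.05 s, during which the arm holds its last target.

## Working session

There is one attempt and no reset: what is moved stays moved. The work goes in short steps, Python scripts to look and compute and a tool call to move; the robot and the scene stay as the last step left them, time stands still between calls to the robot, and variables do not carry over. Pictures are saved under pics/ and viewed, and the job is handed in when it is done.

Besides the shell and the picture viewer there is one more tool, called after "Request:" by a JSON object that holds its "method" and its "body", one argument or row to a line. step_arm: Moves the arm, as the interface text tells. Its arguments: {"type":"object","properties":{"plan":{"type":"array"},"jaw":{"type":"number"}},"required":["plan"]}

```bash
mkdir -p pics
cat > h.py <<'E'
import numpy as np,cv2
from station import get_obs,read_camera,hand_in
def snap(name,fn):
    c=read_camera(name); cv2.imwrite(f'pics/{fn}.png',c['img'][:,:,::-1]); np.savez(f'pics/{fn}.npz',**c); return c
def ld(fn): return dict(np.load(f'pics/{fn}.npz'))
def px2w(c,u,v,z):
    x=(u-c['cx'])/c['fx'];y=(v-c['cy'])/c['fy'];a,b=x,y
    for _ in range(20):
        s=1+c['k1']*(a*a+b*b);a,b=x/s,y/s
    M=c['world_to_cam'];R=M[:3,:3];o=-R.T@M[:3,3];d=R.T@np.array([a,b,1.])
    return o+d*(z-o[2])/d[2]
def w2px(c,p):
    M=c['world_to_cam'];q=M[:3,:3]@np.asarray(p,float)+M[:3,3];a,b=q[0]/q[2],q[1]/q[2];s=1+c['k1']*(a*a+b*b)
    return np.array([c['fx']*a*s+c['cx'],c['fy']*b*s+c['cy']])
E
python3 - <<'E'
from h import *
for n in ['scene','top','wrist']:
    c=snap(n,n+'0'); print(n,c['fx'],c['cx'],c['cy'],c['k1'],np.round(c['world_to_cam'],3).tolist())
o=get_obs();print(o)
E
```

```text
scene 486.69311645966536 255.0036994461899 191.53308881734208 -0.11240938651714845 [[0.686, -0.728, -0.011, -349.855], [-0.482, -0.443, -0.756, 309.84], [0.545, 0.524, -0.655, 1118.88], [0.0, 0.0, 0.0, 1.0]]
top 354.8975590592608 254.61373209033263 188.2711681684551 -0.06328661948695014 [[0.019, -0.999, 0.032, -29.066], [-0.987, -0.024, -0.16, 556.858], [0.16, -0.029, -0.987, 993.439], [0.0, 0.0, 0.0, 1.0]]
wrist 283.6765226634638 253.46981035060725 192.84480150462412 -0.051744581943811326 [[0.421, -0.907, -0.0, -550.086], [-0.87, -0.404, 0.283, -31.355], [-0.256, -0.119, -0.959, 391.323], [0.0, 0.0, 0.0, 1.0]]
{'clock': 0.15, 'q': array([-1.20361436e+00,  3.00351698e-01,  1.52143009e+00, -1.92384098e-05,
        1.32071318e+00, -6.66149047e-02]), 'qvel': array([-0.00115321, -0.00086582, -0.00242632, -0.00176627,  0.00166155,
        0.00041555]), 'effort': array([ 7.31092132e-04, -5.31957221e+01, -3.52821600e+01,  7.08560483e-02,
        2.36182247e-02, -7.12997235e-05]), 'ee_pos': array([ 231.0947086 , -498.89108095,  224.01569796]), 'eef_rot': array([-1.61676105,  1.56989382,  1.95863325]), 'force': array([0.69599588, 0.19316635, 0.22302928]), 'moment': array([-0.00172045,  0.03215487, -0.02864715]), 'finger_gap': 0.9989769364665092}
```

View pics/top0.png

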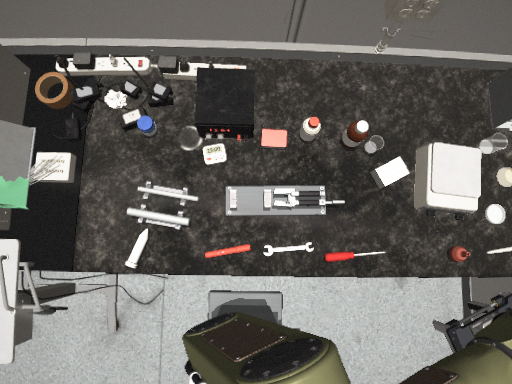

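View pics/scene0.png

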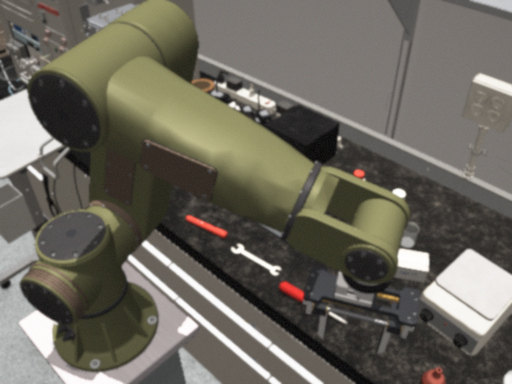

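View pics/wrist0.png

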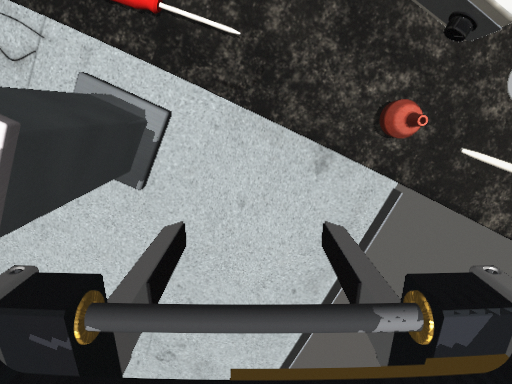

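The top view shows the fixture plate at about cols 225–327, rows 185–215, with the pliers to the right (world −y). The rack is at about cols 127–200, rows 182–228, and the thicker shaft is the lower one, nearer the robot. I'll zoom in to measure.

Run:
```python
from h import *
i=cv2.imread('pics/top0.png')
cv2.imwrite('pics/z1.png',cv2.resize(i[175:225,215:355],None,fx=5.7,fy=5.7,interpolation=cv2.INTER_CUBIC))
cv2.imwrite('pics/z2.png',cv2.resize(i[170:240,115:210],None,fx=8,fy=8,interpolation=cv2.INTER_CUBIC))
```

```text
(no output)
```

View pics/z1.png

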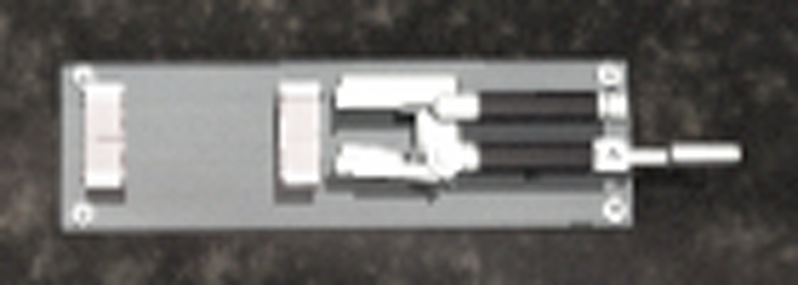

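View pics/z2.png

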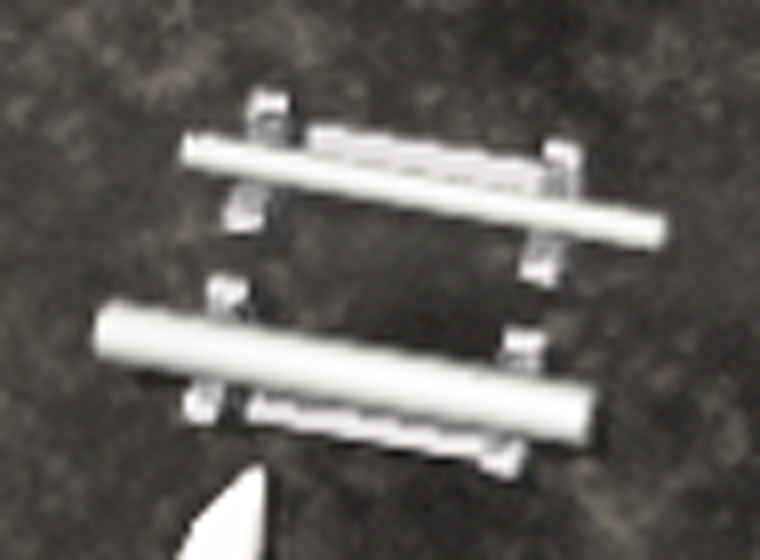

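Run:
```python
from h import *
c=ld('top0')
def P(u,v,s,x0,y0,z): return px2w(c,(u+.5)/s-.5+x0,(v+.5)/s-.5+y0,z)
f=lambda u,v,z:P(u,v,5.7,215,175,z)
g=lambda u,v,z:P(u,v,8,115,170,z)
for n,u,v,z in [('TL y75 x45',62,64,10),('TR y-230 x45',626,62,10),('BR',632,228,10),('BL',62,230,10),('cr1 top',86,84,59),('cr1',124,84,59),('cr1',86,188,59),('cr1',124,188,59),('cr2',280,82,59),('cr2',320,82,59),('cr2',280,184,59),('cr2',318,184,59),('pad l',672,152,67),('pad r',741,153,67)]:
    print(n,np.round(f(u,v,z),1))
for n,u,v,z in [('thickL',98,332,46),('thickR',592,412,46),('thinL',184,150,40),('thinR',666,232,40)]:
    print(n,np.round(g(u,v,z),1))
o=get_obs()['ee_pos'];print(o)
```

```text
TL y75 x45 [568.5  70.1  10. ]
TR y-230 x45 [ 576.9 -231.6   10. ]
BR [ 487.7 -233.7   10. ]
BL [480.4  67.3  10. ]
cr1 top [550.3  55.   59. ]
cr1 [550.8  35.8  59. ]
cr1 [497.6  53.4  59. ]
cr1 [498.   34.4  59. ]
cr2 [553.7 -43.1  59. ]
cr2 [554.2 -63.4  59. ]
cr2 [501.8 -43.9  59. ]
cr2 [502.2 -63.   59. ]
pad l [ 521.3 -241.4   67. ]
pad r [ 521.6 -276.8   67. ]
thickL [481.8 350.4  46. ]
thickR [457.3 170.8  46. ]
thinL [549.9 325.8  40. ]
thinR [523.8 147.8  40. ]
[ 231.0947086  -498.89108095  224.01569796]
```

```bash
cat >> h.py <<'E'
from scipy.spatial.transform import Rotation as Ro
def tool():
    o=get_obs(); return o, Ro.from_euler('xyz',o['eef_rot']).as_matrix()
def delta(target,jyaw):
    """tool-frame shift & rotvec to reach target with x down, jaw axis at angle jyaw (rad from world x), either sign"""
    o,R=tool(); out=[]
    for s in (0,np.pi):
        y=np.array([np.cos(jyaw+s),np.sin(jyaw+s),0]);x=np.array([0,0,-1.]);T=np.c_[x,y,np.cross(x,y)]
        out.append((np.round(R.T@(np.array(target)-o['ee_pos']),1),np.round(Ro.from_matrix(R.T@T).as_rotvec(),3)))
    return out
E
python3 - <<'E'
from h import *
o,R=tool();print(np.round(R,3))
for d in delta((549,-259,140),0.029):print(d)
c=ld('top0')
for u,v in [(392,172),(357,132),(374,145),(311,128),(275,138),(421,180)]: print(u,v,np.round(px2w(c,u,v,50)))
E
```

```text
[[-0.     0.42  -0.907]
 [ 0.001 -0.907 -0.42 ]
 [-1.    -0.001 -0.   ]]
(array([  84.1,  -84. , -389.3]), array([-1.166e+00, -1.000e-03,  1.000e-03]))
(array([  84.1,  -84. , -389.3]), array([1.976e+00, 1.000e-03, 1.000e-03]))
392 172 [ 616. -429.   50.]
357 132 [ 737. -325.   50.]
374 145 [ 698. -377.   50.]
311 128 [ 745. -184.   50.]
275 138 [710. -75.  50.]
421 180 [ 594. -518.   50.]
```

Request:
{"method": "step_arm", "body": {
  "plan": [
    [0,0,0,-0.146,0,0],
    [0,0,0,-0.146,0,0],
    [0,0,0,-0.146,0,0],
    [0,0,0,-0.146,0,0],
    [0,0,0,-0.146,0,0],
    [0,0,0,-0.146,0,0],
    [0,0,0,-0.146,0,0],
    [0,0,0,-0.144,0,0],
    [0,27,-20,0,0,0],
    [0,27,-20,0,0,0],
    [0,27,-20,0,0,0],
    [0,27,-20,0,0,0],
    [0,27,-20,0,0,0],
    [0,27,-20,0,0,0],
    [0,27,-20,0,0,0],
    [0,27,-20,0,0,0],
    [0,27,-20,0,0,0],
    [0,27,-20,0,0,0]
  ],
  "jaw": 0
}}

```text
clock: 1.95
ee_pos: [496.2, -290.2, 224.3]
eef_rot: [-2.195, 1.57, 2.547]
force: [-0.1, 0.1, -0.3]
finger_gap: 0.005
```

Run:
```python
from h import *
c=snap('wrist','w1');snap('scene','s1')
o,R=tool();print(o['clock'],np.round(o['ee_pos'],1),np.round(R,3).tolist(),o['q'],o['finger_gap'])
print(delta((549,-259,140),0.029)[0])
```

```text
2.05 [ 497.4 -288.9  223.9] [[-0.0, 0.999, 0.032], [0.001, 0.032, -0.999], [-1.0, -0.0, -0.001]] [-5.90157762e-01  3.56879074e-01  1.44687640e+00  5.13462554e-04
  1.33844585e+00 -6.22535832e-01] 0.0055488995364137645
(array([ 83.9,  52.6, -28.2]), array([ 0.003, -0.001,  0.   ]))
```

View pics/w1.png

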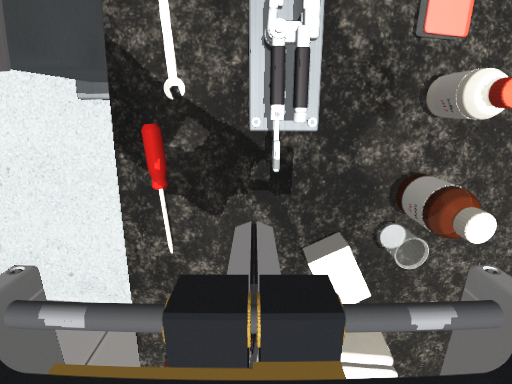

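View pics/s1.png

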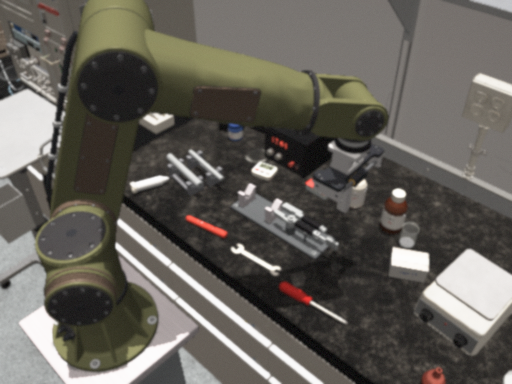

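The wrist view shows the paddle at about (276,143)–(276,170) and the plate's near end at (250–318,129). I'll cross-check the paddle position before moving.

Run:
```python
from h import *
c=ld('w1')
i=cv2.imread('pics/w1.png');cv2.imwrite('pics/z3.png',cv2.resize(i[0:190,235:345],None,fx=3.1,fy=3.1,interpolation=cv2.INTER_CUBIC))
for u,v,z in [(276,143,67),(276,171,67),(251,129,10),(317,129,10),(250,20,10),(323,20,10)]:print(u,v,np.round(px2w(c,u,v,z),1))
```

```text
276 143 [ 518.6 -243.6   67. ]
276 171 [ 520.2 -275.3   67. ]
251 129 [ 490.  -232.9   10. ]
317 129 [ 575.5 -230.1   10. ]
250 20 [ 485.2 -105.2   10. ]
323 20 [ 572. -102.   10.]
```

View pics/z3.png

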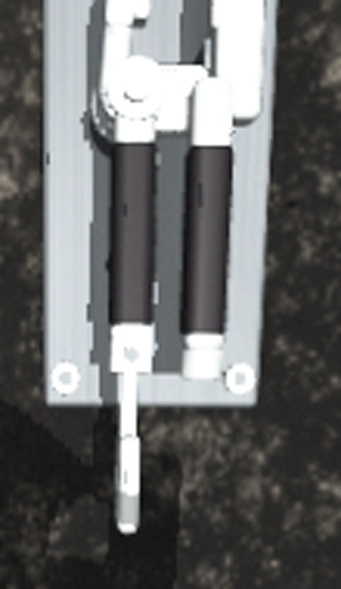

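Request:
{"method": "step_arm", "body": {
  "plan": [
    [0,17,-10,0,0,0],
    [0,17,-10,0,0,0],
    [0,17,-8,0,0,0],
    [0,0,0,0,0,0],
    [20,0,0,0,0,0],
    [20,0,0,0,0,0],
    [20,0,0,0,0,0],
    [20,0,0,0,0,0],
    [20,0,0,0,0,0],
    [20,0,0,0,0,0],
    [20,0,0,0,0,0],
    [21,0,0,0,0,0],
    [0,0,0,0,0,0]
  ]
}}

```text
clock: 3.35
ee_pos: [543.4, -261.9, 60.8]
eef_rot: [-2.077, 1.566, 2.664]
force: [-0.6, -0.4, 1.1]
finger_gap: 0.008
```

Run:
```python
from h import *
c=snap('wrist','w2')
o,R=tool();print(o['clock'],np.round(o['ee_pos'],1),o['force'])
```

```text
3.4 [ 544.3 -262.2   62.7] [0.08699402 0.06859094 0.65583087]
```

View pics/w2.png

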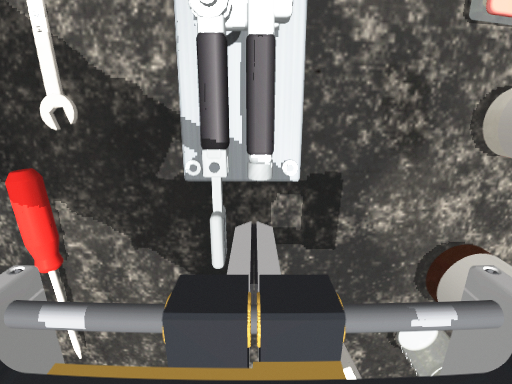

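The closed fingers at (254,240) are on the +x side of the paddle at (217,240). I'll pull it toward −x.

Request:
{"method": "step_arm", "body": {
  "plan": [
    [0,-5,0,0,0,0],
    [0,-5,0,0,0,0],
    [0,-4,0,0,0,0],
    [0,-4,0,0,0,0],
    [0,-4,0,0,0,0],
    [0,-4,0,0,0,0],
    [0,-4,0,0,0,0],
    [0,-3,0,0,0,0],
    [0,-3,0,0,0,0],
    [0,0,0,0,0,0]
  ]
}}

```text
clock: 4.4
ee_pos: [508.9, -262.9, 63.3]
eef_rot: [-1.768, 1.57, 2.973]
force: [-0.3, 0.3, 0.6]
finger_gap: 0.007
```

Run:
```python
from h import *
c=snap('wrist','w3')
o,R=tool();print(o['clock'],np.round(o['ee_pos'],1),o['force'])
```

```text
4.45 [ 509.  -262.9   63.3] [-0.12463526 -0.80086697  0.10732895]
```

View pics/w3.png

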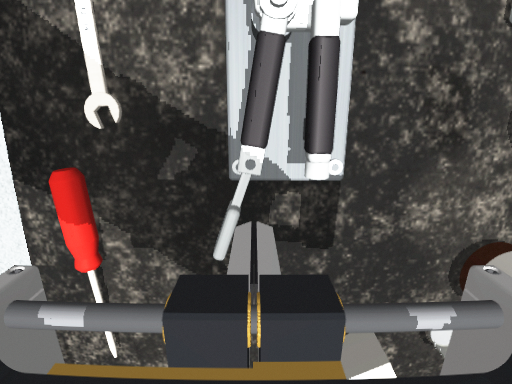

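It has sprung open: the moving handle is swung to (251,160). I'll back off, rise and look.

Request:
{"method": "step_arm", "body": {
  "plan": [
    [0,6,0,0,0,0],
    [0,6,0,0,0,0],
    [0,6,0,0,0,0],
    [0,2,0,0,0,0],
    [-20,0,0,0,0,0],
    [-30,0,0,0,0,0],
    [-30,0,0,0,0,0],
    [-30,0,0,0,0,0],
    [-30,0,0,0,0,0],
    [-10,0,0,0,0,0],
    [0,0,0,0,0,0]
  ],
  "jaw": 0
}}

```text
clock: 5.55
ee_pos: [529.8, -262.4, 214.3]
eef_rot: [1.019, 1.569, -0.523]
force: [0.6, -0.2, -0.7]
finger_gap: 0.005
```

Run:
```python
from h import *
c=snap('wrist','w4')
o,R=tool();print(o['clock'],np.round(o['ee_pos'],1),o['force'])
for d in delta((469.5,260.6,210),-0.1356):print(d)
```

```text
5.6 [ 529.3 -262.2  212.7] [ 0.02768213 -0.72892758 -0.58951469]
(array([   2.8,  -44.6, -524.3]), array([ 0.165, -0.   ,  0.   ]))
(array([   2.8,  -44.6, -524.3]), array([-2.977e+00, -1.000e-03, -0.000e+00]))
```

View pics/w4.png

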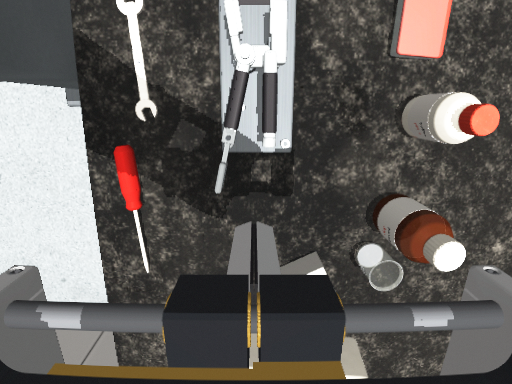

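Handle is open at (228,135) and the lever is back in line with it. I'll move toward the rack, pausing to view the fixture from the wrist for a refined pose.

Request:
{"method": "step_arm", "body": {
  "plan": [
    [0,0,-15,0,0,0],
    [0,0,-30,0,0,0],
    [0,0,-30,0,0,0],
    [0,0,-30,0,0,0],
    [0,0,-15,0,0,0],
    [0,0,0,0,0,0],
    [0,0,0,0,0,0]
  ],
  "jaw": 0.5
}}

```text
clock: 6.3
ee_pos: [525.9, -142.6, 213.0]
eef_rot: [-1.607, 1.57, 3.135]
force: [-0.1, 0.0, -0.5]
finger_gap: 0.497
```

Run:
```python
from h import *
c=snap('wrist','w5')
o,R=tool();print(o['clock'],np.round(o['ee_pos'],1),o['finger_gap'])
i=cv2.imread('pics/w5.png')
cv2.imwrite('pics/z5.png',cv2.resize(i[0:240,180:350],None,fx=2.5,fy=2.5,interpolation=cv2.INTER_CUBIC))
```

```text
6.35 [ 525.9 -143.   213. ] 0.496156412325061
```

View pics/z5.png

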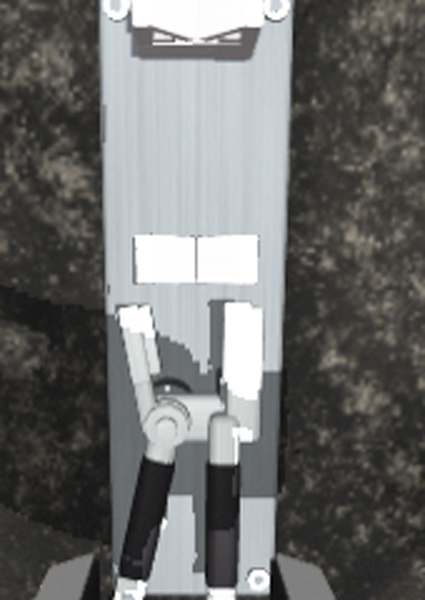

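Run:
```python
from h import *
c=ld('w5')
f=lambda u,v,z:px2w(c,(u+.5)/2.5-.5+180,(v+.5)/2.5-.5,z)
for n,u,v,z in [('valley2 far',196,236,40),('valley2 near',196,283,40),('c2 L far',133.5,235,59),('c2 R far',258,235,59),('c2 L near',133.5,283,59),('c2 R near',259.5,283,59),('valley1 near',196,41,40),('c1 Lnear',134,27,59),('c1 R near',262,27,59),('pl L',104,235,10),('pl R',287,235,10),('fixed jaw inner top',226,305,59),('fixed jaw inner bot',229,375,59),('mov tip',153,306,59),('fixed jaw R',262,305,59)]:
    print(n,np.round(f(u,v,z),1))
c0=ld('top0')
```

```text
valley2 far [526.8 -44.   40. ]
valley2 near [527.5 -64.3  40. ]
c2 L far [500.2 -45.3  59. ]
c2 R far [552.7 -43.7  59. ]
c2 L near [500.5 -64.9  59. ]
c2 R near [554.4 -63.3  59. ]
valley1 near [524.1  35.1  40. ]
c1 Lnear [499.3  34.   59. ]
c1 R near [549.9  35.6  59. ]
pl L [482.4 -43.2  10. ]
pl R [571.5 -40.5  10. ]
fixed jaw inner top [540.5 -72.9  59. ]
fixed jaw inner bot [ 543.2 -103.1   59. ]
mov tip [509.  -74.3  59. ]
fixed jaw R [556.  -72.4  59. ]
```

Run:
```python
from h import *
for d in delta((474,200,213),-0.1356)[:1]:print(d)
```

```text
(array([ 1.000e-01, -4.210e+01, -3.443e+02]), array([0.164, 0.   , 0.001]))
```

Request:
{"method": "step_arm", "body": {
  "plan": [
    [0,-3,-20,0,0,0],
    [0,-4,-30,0,0,0],
    [0,-4,-30,0,0,0],
    [0,-4,-30,0,0,0],
    [0,-4,-30,0,0,0],
    [0,-4,-30,0,0,0],
    [0,-4,-30,0,0,0],
    [0,-4,-30,0,0,0],
    [0,-4,-30,0,0,0],
    [0,-4,-30,0,0,0],
    [0,-2,-30,0,0,0],
    [0,-1,-24,0,0,0],
    [0,0,0,0.082,0,0],
    [0,0,0,0.082,0,0],
    [0,0,0,0,0,0],
    [0,0,0,0,0,0]
  ]
}}

```text
clock: 7.95
ee_pos: [474.4, 199.6, 213.3]
eef_rot: [-0.867, 1.571, -2.572]
force: [-0.0, 0.0, -0.4]
finger_gap: 0.502
```

Run:
```python
from h import *
c=snap('wrist','w6')
o,R=tool();print(o['clock'],np.round(o['ee_pos'],1),o['finger_gap'],np.round(R,3).tolist())
```

```text
8.0 [474.3 199.7 213.3] 0.4991085898171183 [[-0.0, 0.991, -0.133], [-0.0, -0.133, -0.991], [-1.0, -0.0, 0.0]]
```

View pics/w6.png

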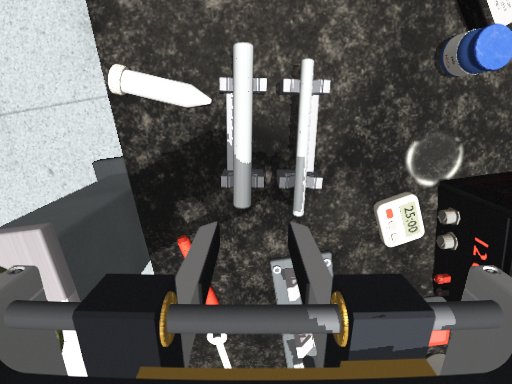

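The wrist view shows the thick shaft from (243.5,44) to (242.5,207) and the thin one at about col 303. I'll compute the grasp.

Run:
```python
from h import *
c=ld('w6')
g=cv2.cvtColor(cv2.imread('pics/w6.png'),cv2.COLOR_BGR2GRAY)
for r in (55,70,110,130,150,195): print(r,g[r,226:262].tolist())
print(g[36:52,244].tolist(),g[198:216,242].tolist())
for u,v in [(243.5,44),(242.5,207),(303,135)]: print(np.round(px2w(c,u,v,46),1))
```

```text
55 [59, 60, 63, 61, 56, 40, 39, 118, 178, 206, 229, 239, 246, 251, 253, 254, 254, 254, 254, 253, 253, 249, 249, 242, 232, 224, 191, 98, 86, 87, 71, 66, 68, 67, 68, 60]
70 [73, 73, 75, 82, 74, 75, 53, 115, 178, 208, 229, 239, 246, 251, 253, 254, 254, 254, 253, 253, 252, 248, 248, 238, 227, 215, 164, 91, 113, 119, 100, 84, 78, 74, 75, 79]
110 [135, 241, 247, 247, 249, 249, 162, 124, 191, 216, 232, 241, 248, 252, 254, 254, 254, 254, 253, 253, 251, 249, 243, 232, 216, 195, 101, 72, 66, 62, 64, 68, 70, 83, 89, 78]
130 [66, 232, 245, 246, 247, 223, 146, 123, 197, 222, 235, 244, 250, 253, 254, 254, 254, 254, 253, 253, 251, 249, 241, 231, 213, 162, 57, 37, 35, 38, 36, 37, 35, 37, 37, 39]
150 [34, 119, 138, 140, 140, 139, 138, 109, 200, 224, 237, 246, 250, 253, 253, 254, 254, 254, 253, 253, 251, 248, 239, 224, 207, 133, 39, 35, 33, 37, 34, 36, 34, 34, 33, 35]
195 [34, 39, 38, 38, 36, 37, 32, 79, 136, 144, 156, 166, 168, 171, 171, 173, 174, 171, 165, 163, 157, 146, 132, 115, 96, 42, 27, 39, 41, 33, 32, 31, 34, 37, 31, 28]
[81, 69, 60, 58, 57, 52, 155, 245, 253, 254, 254, 254, 254, 254, 254, 254] [175, 174, 173, 173, 174, 175, 176, 173, 174, 154, 85, 25, 22, 23, 24, 26, 38, 37]
[482.6 348.7  46. ]
[455.7 168.8  46. ]
[536.4 245.6  46. ]
```

Run:
```python
from h import *
for d in delta((469,259.8,46),-0.143)[:1]:print(d)
```

```text
(array([167.3, -13.3, -58.8]), array([0.009, 0.   , 0.   ]))
```

Request:
{"method": "step_arm", "body": {
  "plan": [
    [0,-4,-20,0.009,0,0],
    [0,-5,-20,0,0,0],
    [0,-4,-19,0,0,0],
    [10,0,0,0,0,0],
    [20,0,0,0,0,0],
    [25,0,0,0,0,0],
    [25,0,0,0,0,0],
    [25,0,0,0,0,0],
    [20,0,0,0,0,0],
    [15,0,0,0,0,0],
    [15,0,0,0,0,0],
    [12,0,0,0,0,0],
    [0,0,0,0,0,0],
    [0,0,0,0,0,0]
  ]
}}

```text
clock: 9.4
ee_pos: [469.6, 260.2, 46.6]
eef_rot: [-0.777, 1.571, -2.492]
force: [0.1, 0.2, 0.7]
finger_gap: 0.501
```

Run:
```python
from h import *
c=snap('wrist','w7')
o,R=tool();print(o['clock'],np.round(o['ee_pos'],1),o['finger_gap'],o['force'])
for d in delta((469,259.8,46),-0.143)[:1]:print(d)
```

```text
9.45 [469.8 260.4  47. ] 0.5007049925707453 [ 0.09849074  0.76346828 -0.10278013]
(array([ 1. , -0.7,  0.7]), array([-0.001, -0.   , -0.001]))
```

View pics/w7.png

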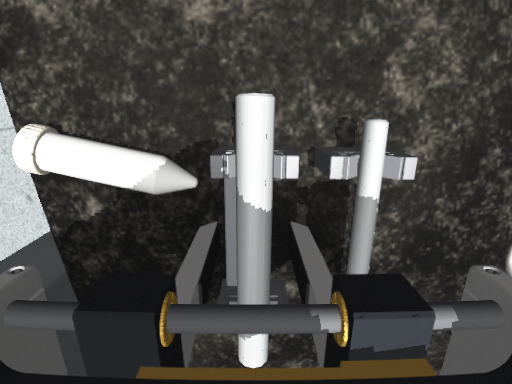

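The thick shaft (col 255) runs centred between the fingers, and the thin shaft (col 370) is clear of them. Closing.

Request:
{"method": "step_arm", "body": {
  "plan": [
    [0,0,0,0,0,0],
    [0,0,0,0,0,0],
    [0,0,0,0,0,0],
    [0,0,0,0,0,0],
    [0,0,0,0,0,0],
    [0,0,0,0,0,0]
  ],
  "jaw": 0
}}

```text
clock: 10.05
ee_pos: [469.7, 260.6, 46.7]
eef_rot: [1.999, 1.57, 0.284]
force: [1.8, -0.7, 1.3]
finger_gap: 0.224
```

Request:
{"method": "step_arm", "body": {
  "plan": [
    [-5,0,0,0,0,0],
    [-10,0,0,0,0,0],
    [-20,0,0,0,0,0],
    [-25,0,0,0,0,0],
    [-25,0,0,0,0,0],
    [-20,0,0,0,0,0],
    [-15,0,0,0,0,0],
    [-10,0,0,0,0,0],
    [0,0,0,0,0,0],
    [0,0,0,0,0,0]
  ]
}}

```text
clock: 11.05
ee_pos: [469.1, 260.4, 175.9]
eef_rot: [-1.022, 1.57, -2.737]
force: [0.2, -0.9, -3.3]
finger_gap: 0.225
```

Run:
```python
from h import *
c=snap('wrist','w8');snap('top','t8')
o,R=tool();print(o['clock'],np.round(o['ee_pos'],1),o['finger_gap'],o['force'],o['moment'])
for d in delta((524.7,-4.5,175),0.031)[:1]:print(d)
i=cv2.imread('pics/t8.png');cv2.imwrite('pics/z8.png',cv2.resize(i[160:250,110:260],None,fx=5,fy=5,interpolation=cv2.INTER_CUBIC))
```

```text
11.15 [469.  260.4 175.5] 0.22756489004081637 [-1.334787    1.00556174 -3.91616226] [-0.08820767 -0.06347078 -0.02917798]
(array([  0.6,  93.1, 254.1]), array([-0.175,  0.001,  0.001]))
```

View pics/w8.png

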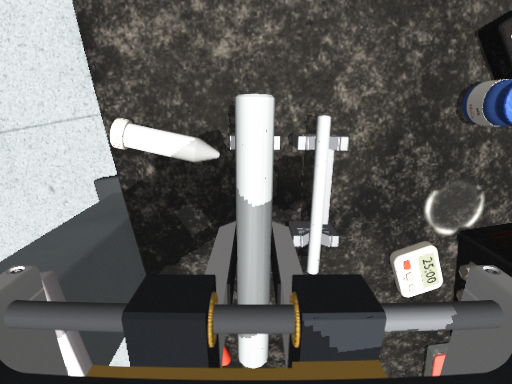

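View pics/z8.png

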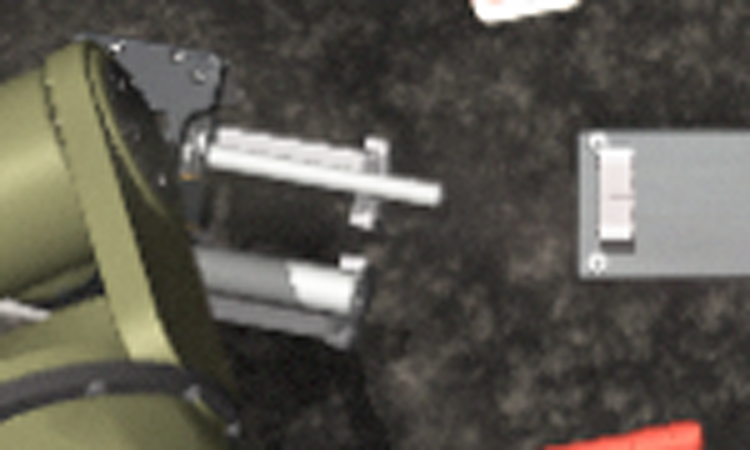

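Run:
```python
from h import *
c=ld('w8');o,R=tool()
for p in [(255,95),(253.5,366)]:
    w=px2w(c,*p,175.5);print(np.round(w,1),np.round(R.T@(w-o['ee_pos']),1))
g=cv2.cvtColor(cv2.imread('pics/w8.png'),cv2.COLOR_BGR2GRAY)
for r in (110,250,355): print(r,g[r,230:280].tolist())
print(w2px(c,o['ee_pos']+R[:,2]*-90),w2px(c,o['ee_pos']+R[:,2]*90),w2px(c,o['ee_pos']))
```

```text
[481.8 348.6 175.5] [ -0.1  -0.1 -89.2]
[454.2 162.5 175.5] [ 0.1 -0.6 98.9]
110 [37, 37, 36, 36, 43, 101, 151, 181, 196, 209, 222, 231, 238, 242, 247, 249, 251, 253, 254, 254, 254, 255, 255, 255, 255, 255, 255, 255, 255, 254, 254, 254, 254, 252, 252, 252, 251, 247, 244, 239, 233, 230, 224, 181, 122, 82, 89, 100, 102, 92]
250 [111, 103, 25, 21, 19, 16, 17, 106, 130, 139, 145, 152, 156, 162, 166, 173, 178, 185, 191, 197, 195, 193, 193, 194, 193, 192, 187, 183, 179, 176, 177, 174, 171, 171, 159, 148, 144, 134, 129, 120, 87, 16, 18, 21, 18, 33, 105, 113, 113, 112]
355 [49, 51, 55, 55, 51, 51, 58, 64, 123, 193, 213, 226, 236, 241, 247, 250, 251, 251, 251, 251, 252, 252, 253, 253, 253, 253, 252, 251, 252, 251, 250, 249, 244, 237, 227, 210, 191, 140, 82, 82, 93, 102, 76, 67, 87, 112, 114, 108, 105, 93]
[255.10577358  93.45980127] [254.38620477 356.89214544] [254.70628115 245.41372043]
```

Request:
{"method": "step_arm", "body": {
  "plan": [
    [0,0,0,-0.087,0,0],
    [0,0,0,-0.088,0,0],
    [0,3,16,0,0,0],
    [0,5,25,0,0,0],
    [0,5,25,0,0,0],
    [0,5,25,0,0,0],
    [0,5,25,0,0,0],
    [0,5,25,0,0,0],
    [0,5,25,0,0,0],
    [0,5,25,0,0,0],
    [0,4,25,0,0,0],
    [0,3,25,0,0,0],
    [0,2,15,0,0,0],
    [0,0,10,0,0,0],
    [0,0,0,0,0,0],
    [20,0,0,0,0,0],
    [20,0,0,0,0,0],
    [20,0,0,0,0,0],
    [15,0,0,0,0,0],
    [0,0,0,0,0,0]
  ]
}}

```text
clock: 13.15
ee_pos: [523.5, -2.9, 99.7]
eef_rot: [-1.725, 1.567, 3.018]
force: [0.1, -0.8, -3.1]
finger_gap: 0.223
```

Run:
```python
from h import *
c=snap('wrist','w9');snap('scene','s9');snap('top','t9')
o,R=tool();print(o['clock'],np.round(o['ee_pos'],1),o['finger_gap'],o['force'],o['moment'])
for d in delta((524.7,-4.5,57),0.031)[:1]:print(d)
i=cv2.imread('pics/t9.png');cv2.imwrite('pics/z9.png',cv2.resize(i[165:230,210:350],None,fx=5.7,fy=5.7,interpolation=cv2.INTER_CUBIC))
```

```text
13.3 [525.   -3.4 102.3] 0.22778186497310982 [ 0.53818053 -0.50265893 -3.49630407] [-0.05841629 -0.0999772   0.00961917]
(array([45.3, -0.4,  1. ]), array([ 0.   ,  0.   , -0.001]))
```

View pics/w9.png

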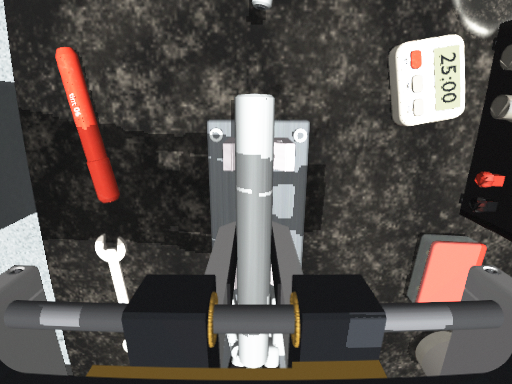

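View pics/z9.png

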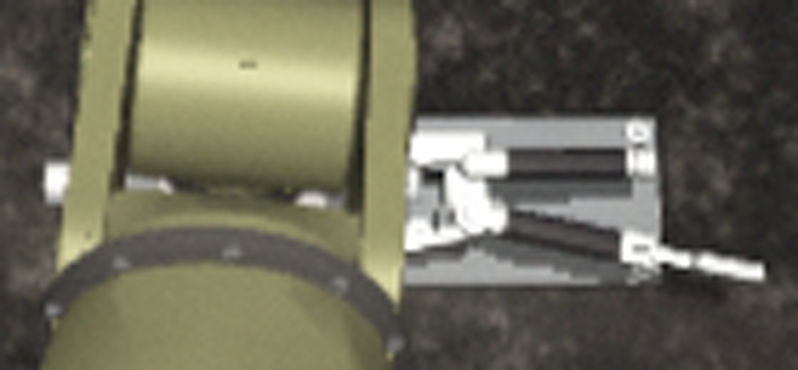

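View pics/s9.png

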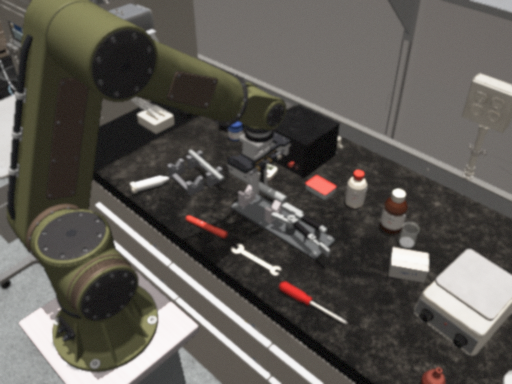

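Run:
```python
from h import *
c=ld('w9');O=np.array([525.6,-4.5,0]);F=Ro.from_euler('z',.031).as_matrix()
for n,p in [('plate TL',(-45,75,10)),('plate TR',(45,75,10)),('pl L30',(-45,30,10)),('pl R30',(45,30,10)),('c1 L far',(-26,60,59)),('c1 R far',(26,60,59)),('c1 L near',(-26,40,59)),('c1 R near',(26,40,59))]:
    print(n,np.round(w2px(c,O+F@np.array(p)),1))
i=cv2.imread('pics/w9.png');cv2.imwrite('pics/z9w.png',cv2.resize(i[80:300,190:330],None,fx=2.7*1.4,fy=2.7,interpolation=cv2.INTER_CUBIC))
```

```text
plate TL [205.2 119.7]
plate TR [310.1 120. ]
pl L30 [207.3 171.1]
pl R30 [307.4 171.4]
c1 L far [221.2 143.9]
c1 R far [295.1 144.1]
c1 L near [222.  171.7]
c1 R near [294.  171.9]
```

View pics/z9w.png

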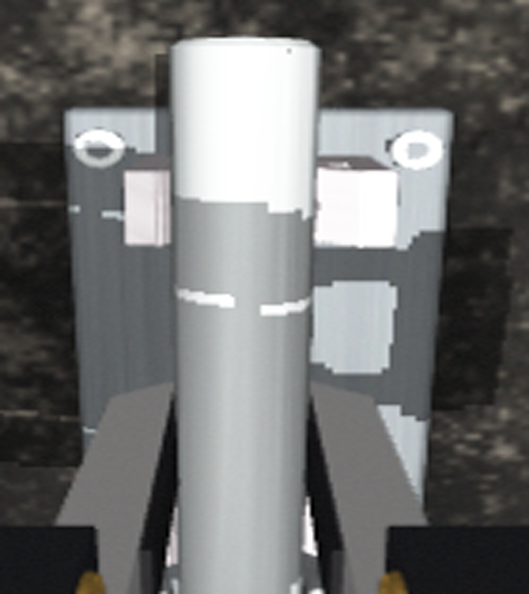

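Request:
{"method": "step_arm", "body": {
  "plan": [
    [10,0,1,0,0,0],
    [10,0,0,0,0,0],
    [8,0,0,0,0,0],
    [5,0,0,0,0,0],
    [4,0,0,0,0,0],
    [3,0,0,0,0,0],
    [0,0,0,0,0,0],
    [0,0,0,0,0,0],
    [0,0,0,0,0,0]
  ]
}}

```text
clock: 14.2
ee_pos: [524.8, -4.9, 61.7]
eef_rot: [1.483, 1.57, -0.057]
force: [0.5, 0.3, -3.4]
finger_gap: 0.225
```

Run:
```python
from h import *
c=snap('wrist','w10')
o,R=tool();print(o['clock'],np.round(o['ee_pos'],1),o['finger_gap'],o['force'],o['moment'])
for d in delta((525.3,-4.5,55.5),0.03)[:1]:print(d)
```

```text
14.25 [524.8  -4.9  61.7] 0.22677848642314663 [-0.37769614 -0.724669   -2.83271159] [-0.09375533 -0.0771824  -0.00156346]
(array([ 6.2,  0.5, -0.4]), array([ 0.001,  0.   , -0.   ]))
```

View pics/w10.png

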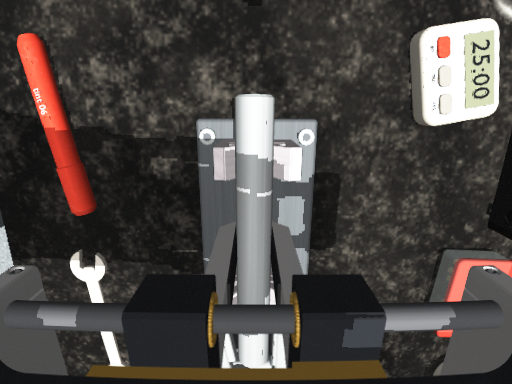

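Run:
```python
from h import *
c=ld('w10');O=np.array([526.1,-4.5,0]);F=Ro.from_euler('z',.03).as_matrix()
for n,p in [('plate TL',(-45,75,10)),('plate TR',(45,75,10)),('c1 L far',(-26,60,59)),('c1 R far',(26,60,59)),('c1 L near',(-26,40,59)),('c1 R near',(26,40,59)),('shaft end if seated',(0,90,55))]:
    print(n,np.round(w2px(c,O+F@np.array(p)),1))
i=cv2.imread('pics/w10.png');cv2.imwrite('pics/z10.png',cv2.resize(i[85:285,190:330],None,fx=5,fy=3,interpolation=cv2.INTER_CUBIC))
cv2.imwrite('pics/z10b.png',cv2.resize(i[330:375,190:330],None,fx=5,fy=5,interpolation=cv2.INTER_CUBIC))
```

```text
plate TL [194.9 118.7]
plate TR [318.7 119. ]
c1 L far [212.3 148.1]
c1 R far [303.  148.4]
c1 L near [213.6 182. ]
c1 R near [301.3 182.2]
shaft end if seated [257.9  93.6]
```

View pics/z10.png

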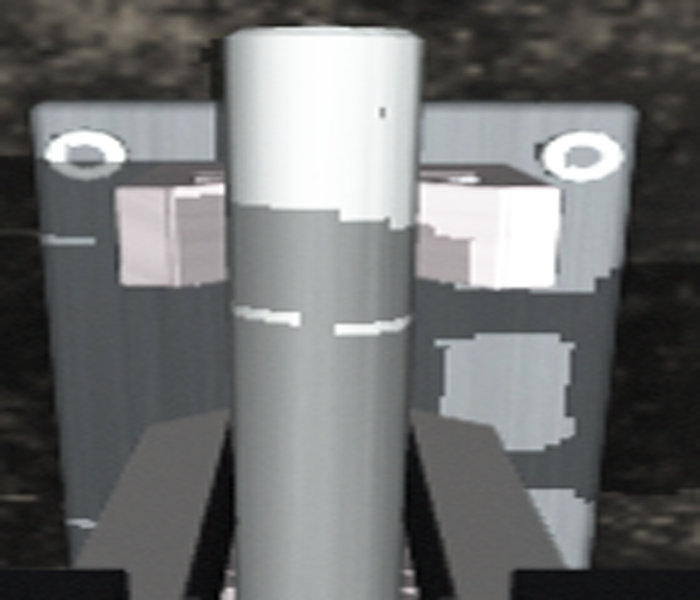

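View pics/z10b.png

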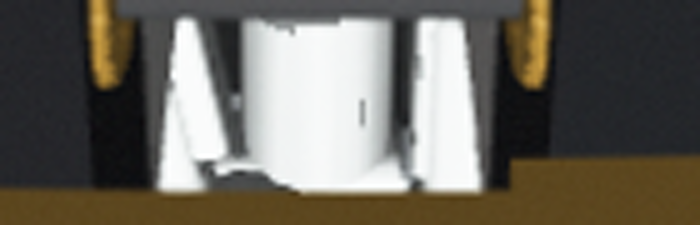

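The shaft is about 1–2 mm to −x of the V centre (257.5 against 254.4 px). The jaw-side gap to the fixed jaw is about 2 mm, which agrees. I'll nudge +0.8 and lower.

Request:
{"method": "step_arm", "body": {
  "plan": [
    [0,0.8,0,0,0,0],
    [1.5,0,0,0,0,0],
    [1.5,0,0,0,0,0],
    [1,0,0,0,0,0],
    [1,0,0,0,0,0],
    [0,0,0,0,0,0],
    [0,0,0,0,0,0]
  ]
}}

```text
clock: 14.95
ee_pos: [526.1, -4.9, 57.0]
eef_rot: [1.498, 1.569, -0.041]
force: [4.3, 0.2, 4.0]
finger_gap: 0.228
```

Run:
```python
from h import *
c=snap('wrist','w11')
o,R=tool();print(o['clock'],np.round(o['ee_pos'],1),o['finger_gap'],o['force'],o['moment'])
i=cv2.imread('pics/w11.png');cv2.imwrite('pics/z11.png',cv2.resize(np.vstack([i[85:215,190:330],i[330:375,190:330]]),None,fx=5,fy=3.3,interpolation=cv2.INTER_CUBIC))
```

```text
15.0 [526.1  -4.9  57. ] 0.22776599347248289 [3.77659047 1.15997706 3.19078198] [ 0.03241721 -0.88095794 -0.00237982]
```

View pics/z11.png

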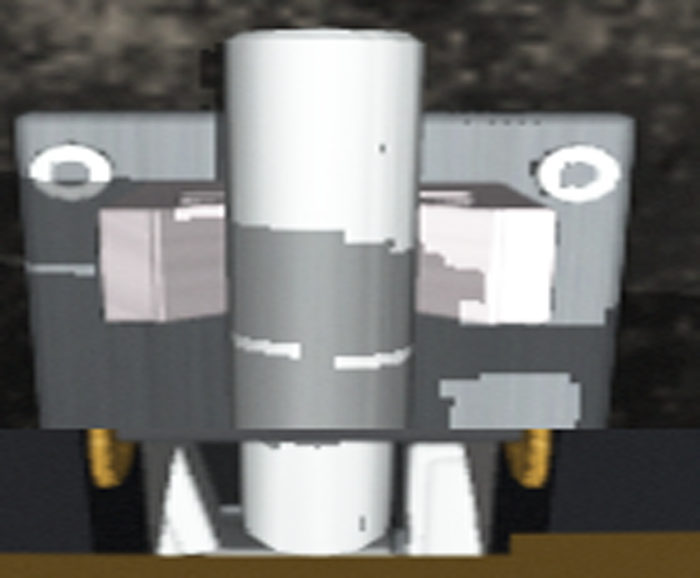

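Upward and +x contact force: the shaft is touching the −x V face. I'll shift +x and lower a little more.

Request:
{"method": "step_arm", "body": {
  "plan": [
    [0,0.8,0,0,0,0],
    [0,0.6,0,0,0,0],
    [0.5,0,0,0,0,0],
    [0.5,0,0,0,0,0],
    [0,0,0,0,0,0],
    [0,0,0,0,0,0]
  ]
}}

```text
clock: 15.6
ee_pos: [526.8, -4.9, 56.2]
eef_rot: [-0.165, 1.571, -1.705]
force: [-3.4, -0.3, 15.0]
finger_gap: 0.225
```

Run:
```python
from h import *
c=snap('wrist','w12')
o,R=tool();print(o['clock'],np.round(o['ee_pos'],1),o['finger_gap'],o['force'],o['moment'])
```

```text
15.65 [526.9  -4.9  56.2] 0.22651494372630962 [-4.107215    0.29137219 15.35955794] [-0.07542201  0.65331656  0.06501606]
```

It is seated: 18 N upward change with a small lateral force. Release.

Request:
{"method": "step_arm", "body": {
  "plan": [
    [-0.5,-0.3,0,0,0,0],
    [0,0,0,0,0,0],
    [0,0,0,0,0,0],
    [0,0,0,0,0,0],
    [0,0,0,0,0,0]
  ],
  "jaw": 0.5
}}

```text
clock: 16.15
ee_pos: [526.4, -4.8, 55.7]
eef_rot: [-1.663, 1.57, 3.081]
force: [-0.5, -0.3, -0.5]
finger_gap: 0.501
```

Run:
```python
from h import *
c=snap('wrist','w13')
o,R=tool();print(o['clock'],np.round(o['ee_pos'],1),o['finger_gap'],o['force'],o['moment'])
```

```text
16.2 [526.5  -4.8  55.8] 0.49962111981166135 [-0.72810471  0.02471092  0.300659  ] [-0.00886685 -0.09981798  0.00975414]
```

View pics/w13.png

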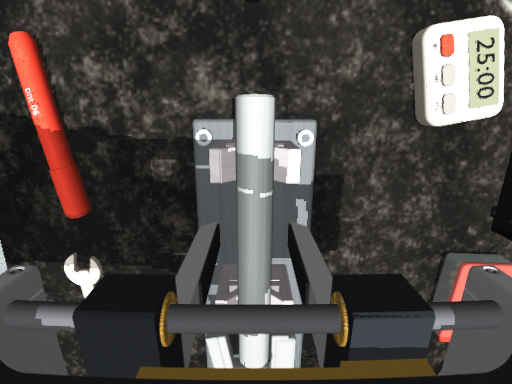

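Released, with the fingers clear on both sides. I'll rise and move toward the pliers, then look.

Request:
{"method": "step_arm", "body": {
  "plan": [
    [-10,0,0,0,0,0],
    [-20,0,0,0,0,0],
    [-30,0,0,0,0,0],
    [-30,0,0,0,0,0],
    [-30,0,0,0,0,0],
    [-20,0,0,0,0,0],
    [-10,0,0,0,0,0],
    [0,0,20,0,0,0],
    [0,0,30,0,0,0],
    [0,0,30,0,0,0],
    [0,0,30,0,0,0],
    [0,0,20,0,0,0],
    [0,0,0,0,0,0],
    [0,0,0,0,0,0]
  ]
}}

```text
clock: 17.6
ee_pos: [530.4, -134.5, 205.6]
eef_rot: [-2.101, 1.57, 2.642]
force: [0.2, 0.2, 0.2]
finger_gap: 0.501
```

Run:
```python
from h import *
c=snap('wrist','w14')
o,R=tool();print(o['clock'],np.round(o['ee_pos'],1),o['finger_gap'],o['force'])
i=cv2.imread('pics/w14.png')
cv2.imwrite('pics/z14.png',cv2.resize(i[0:240,180:350],None,fx=2.5,fy=2.5,interpolation=cv2.INTER_CUBIC))
```

```text
17.65 [ 530.5 -134.1  205.7] 0.5013653238556632 [ 0.12071189 -0.47852381  0.11779435]
```

View pics/z14.png

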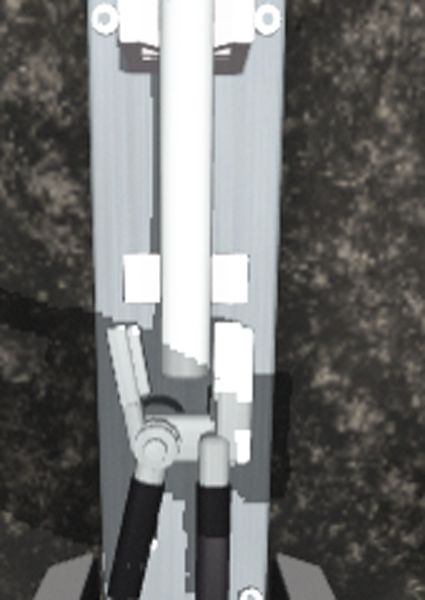

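The shaft lies centred in the near cradle (186.5 against 186 px), with its end at row 376 between the open jaws. I'll check its end position and compute the squeeze approach.

Run:
```python
from h import *
c=ld('w14')
f=lambda u,v,z:px2w(c,(u+.5)/2.5-.5+180,(v+.5)/2.5-.5,z)
print('end',f(187,376,58),'c2',f(124,255,59),f(248,303,59))
for d in delta((531,-192.7,55),0.031)[:1]:print(d)
```

```text
end [529.00463545 -95.12555948  58.        ] c2 [501.28714058 -45.6163964   59.        ] [553.66881876 -63.39894946  59.        ]
(array([150.7,  -1.2,  58.7]), array([ 0., -0.,  0.]))
```

Request:
{"method": "step_arm", "body": {
  "plan": [
    [0,0,15,0,0,0],
    [0,-1,25,0,0,0],
    [0,0,19,0,0,0],
    [10,0,0,0,0,0],
    [20,0,0,0,0,0],
    [20,0,0,0,0,0],
    [20,0,0,0,0,0],
    [0,0,0,0,0,0],
    [0,0,0,0,0,0]
  ],
  "jaw": 1
}}

```text
clock: 18.55
ee_pos: [531.5, -193.3, 136.1]
eef_rot: [-2.164, 1.57, 2.58]
force: [-0.8, -0.4, 0.6]
finger_gap: 1.001
```

Run:
```python
from h import *
c=snap('wrist','w15')
o,R=tool();print(o['clock'],np.round(o['ee_pos'],1),o['finger_gap'],o['force'])
for d in delta((531,-192.7,55),0.031)[:1]:print(d)
```

```text
18.6 [ 531.8 -193.5  136.7] 0.9994726086359135 [0.52953365 0.12969567 0.58837011]
(array([81.7, -0.8, -0.9]), array([ 0.   ,  0.   , -0.001]))
```

View pics/w15.png

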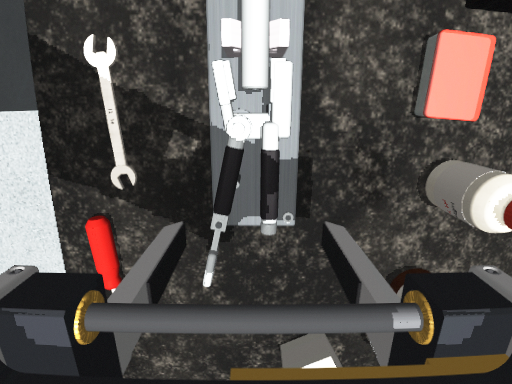

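Both handles (about 222 and 269 px) lie between the open fingers (185 and 322). Descending.

Request:
{"method": "step_arm", "body": {
  "plan": [
    [15,0,0,0,0,0],
    [20,0,0,0,0,0],
    [20,0,0,0,0,0],
    [15,0,0,0,0,0],
    [11,0,0,0,0,0],
    [0,0,0,0,0,0],
    [0,0,0,0,0,0]
  ]
}}

```text
clock: 19.3
ee_pos: [531.8, -193.9, 55.6]
eef_rot: [1.146, 1.57, -0.394]
force: [0.1, 0.4, 0.2]
finger_gap: 0.999
```

Run:
```python
from h import *
c=snap('wrist','w16')
o,R=tool();print(o['clock'],np.round(o['ee_pos'],1),o['finger_gap'],o['force'])
```

```text
19.35 [ 531.9 -194.    55.9] 0.9993979134696735 [-0.22366858 -0.48579801 -0.7155892 ]
```

View pics/w16.png

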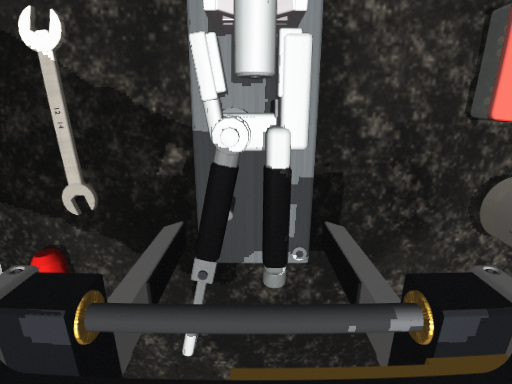

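Handles are between the fingers. Squeezing.

Request:
{"method": "step_arm", "body": {
  "plan": [
    [0,0,0,0,0,0],
    [0,0,0,0,0,0],
    [0,0,0,0,0,0],
    [0,0,0,0,0,0],
    [0,0,0,0,0,0],
    [0,0,0,0,0,0],
    [0,0,0,0,0,0],
    [0,0,0,0,0,0],
    [0,0,0,0,0,0],
    [0,0,0,0,0,0]
  ],
  "jaw": 0.3
}}

```text
clock: 20.35
ee_pos: [532.3, -194.1, 55.0]
eef_rot: [1.156, 1.568, -0.384]
force: [5.9, -4.1, -6.1]
finger_gap: 0.442
```

Run:
```python
from h import *
c=snap('wrist','w17')
o,R=tool();print(o['clock'],np.round(o['ee_pos'],1),o['finger_gap'],o['force'])
```

```text
20.4 [ 532.2 -194.1   55. ] 0.4395830075463278 [ 6.13554286 -2.75793468 -5.86459461]
```

View pics/w17.png

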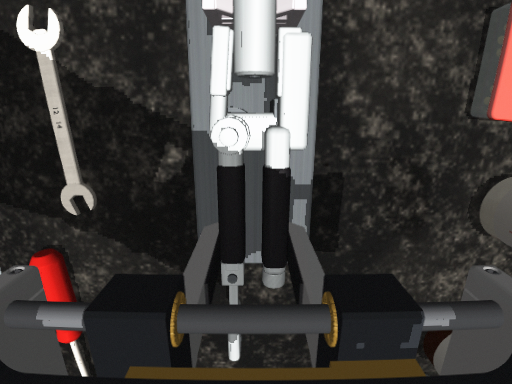

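The gap is 41.5 mm, matching the 42 mm shut width, and the handles look parallel. Release and withdraw.

Request:
{"method": "step_arm", "body": {
  "plan": [
    [0,0,0,0,0,0],
    [0,0,0,0,0,0],
    [0,0,0,0,0,0],
    [0,0,0,0,0,0],
    [-10,0,0,0,0,0],
    [-20,0,0,0,0,0],
    [-30,0,0,0,0,0],
    [-30,0,0,0,0,0],
    [-30,0,0,0,0,0],
    [-20,0,0,0,0,0],
    [-10,0,0,0,0,0],
    [0,0,-20,0,0,0],
    [0,0,-20,0,0,0],
    [0,0,0,0,0,0],
    [0,0,0,0,0,0]
  ],
  "jaw": 0.9
}}

```text
clock: 21.9
ee_pos: [530.1, -153.9, 204.9]
eef_rot: [-1.403, 1.571, -2.942]
force: [-0.6, 0.0, 0.7]
finger_gap: 0.899
```

Run:
```python
from h import *
c=snap('wrist','w18');snap('top','t18')
o,R=tool();print(o['clock'],np.round(o['ee_pos'],1),o['finger_gap'],o['force'])
i=cv2.imread('pics/w18.png')
cv2.imwrite('pics/z18.png',cv2.resize(i[0:240,180:350],None,fx=2.5,fy=2.5,interpolation=cv2.INTER_CUBIC))
i=cv2.imread('pics/t18.png');cv2.imwrite('pics/z18t.png',cv2.resize(i[170:240,115:265],None,fx=5,fy=5,interpolation=cv2.INTER_CUBIC))
```

```text
22.0 [ 530.1 -154.4  204.8] 0.9008328733938766 [-0.04341691  0.33544583 -0.61251923]
```

View pics/z18.png

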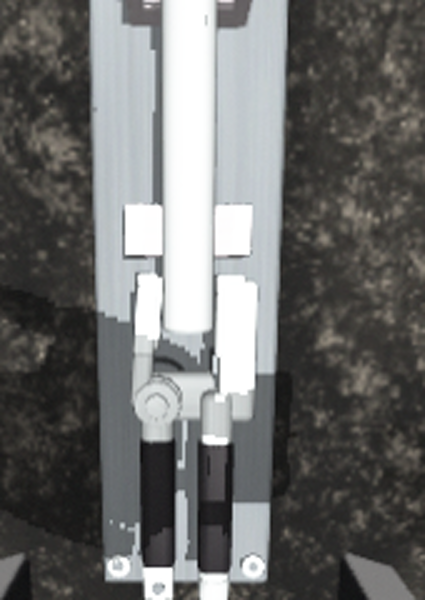

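View pics/z18t.png

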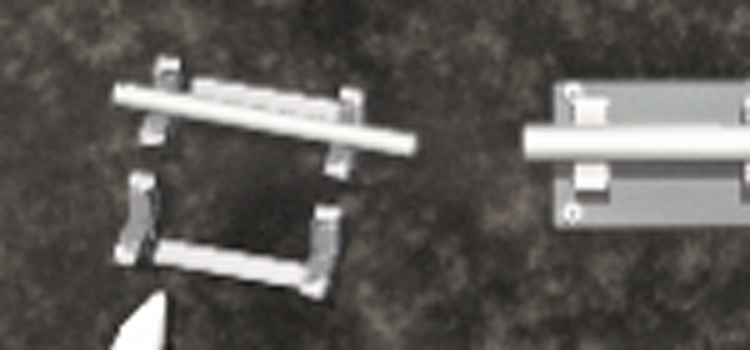

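The handles are shut and parallel with the moving jaw against the shaft. The shaft is centred in the cradle (188.5 against 188 px), the thin shaft is in its place, and the arm is clear. Handing in.

Run:
```python
from h import *
c=ld('w18');print(px2w(c,(189.5)/2.5-.5+180,331/2.5-.5,58))
print(hand_in())
```

```text
[528.95830387 -95.05355987  58.        ]
the job is handed in; nothing more can be done
None
```

I handed the job in at about 22 s, with the thick shaft clamped in the pliers and both V-cradles. `hand_in()` gives no verdict, so what follows is from my own checks.

**What I did**
- **Release:** I pulled the lever with the closed fingers until the pliers sprang open, and saw the lever back in line with the handle.
- **Placing:** I took the thick shaft from the rack and lowered it into both cradles. It first touched one V face, so I moved it about 1.5 mm sideways before it seated, then let go.
- **Clamping:** I squeezed the handles until they locked, then opened the fingers and withdrew.

**Last checks**
- **Handles:** They stopped at a 41.5 mm gap (42 mm expected when shut). They stayed parallel after I let go.
- **Jaws:** In the picture, the moving jaw lies against the shaft. I could not measure its pressing force directly.
- **Shaft:** It is centred across the nearer cradle to within about 0.5 mm. Its end is at about y −90.5 mm in the fixture's frame, against −90 for a perfectly centred shaft.
- **Thin shaft and arm:** The thin shaft looks unmoved in its rack place. The arm is clear of everything.
- **Disagreement:** My camera estimates of the fixture's sideways position differed by 1–2 mm. The contact forces while lowering the shaft settled it.

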